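# Pop the battery hatch of a couch drive

### The job

Open the hatch of the battery box, the wider of the two beige boxes: press its hatch in once, on the ribs at the middle of the free edge, with a fingertip until the latch lets go, then draw back so that it pops up by itself. Do not push it back down or touch it again once it is up, but watch it for two seconds, clear of it, to be sure that it stays open. Do not lift or shift either box, leave the narrower fuse box shut, and leave the other things where they stand.

Things in the scene. Friction and masses are not known exactly. Their poses are not given: they have to be found in the camera images.
- battery_box: loose beige box on the work surface, the wider of two of one make: 160 (its x) x 130 (its y) x 60 mm, about 1.8 kg. Origin: centre of its underside, z up. Its grey hatch, a plate 110 (x) x 95 (y) x 6 mm, has its top 70 to 72 mm above the underside, 10 mm proud of the box. Hinge line along y at x = +60 mm, 67 mm up; free edge at x = -50 mm
- battery_hatch (a joint): hatch angle, rad: about 0.01 shut, latched; negative pressed in (stop at -0.065, 7 mm at the free edge); positive open. Pressed to -0.055 (6 mm, 2 to 6 N at the free edge) the latch lets go; as the finger draws back, a spring lifts the hatch after it, to 1.25 in about 1 s (free edge 104 mm above the hinge), where it stays. A shallower press leaves it latched and may be repeated deeper
- battery_hatch_press (a point): where to press: on the top face of the hatch at the black ribs that run along the free edge, 12 mm in from that edge, midway along it; 71 mm above the box's underside while shut. Its x axis points from the free edge to the hinge, z out of the top face; it moves with the hatch
- fuse_box: fuse box: loose beige box of the same make, length (160 mm), height (60 mm) and hatch layout, but only 85 mm wide (its y); about 1.2 kg. Origin: centre of its underside. To be left alone
- fuse_hatch (a joint): hinge of the fuse box's hatch, 110 x 50 mm, with the same push latch and the same joint values as the battery hatch; must stay shut (about 0.01)
- screwdriver: screwdriver with a yellow handle, about 200 mm long, lying between the two boxes; bystander
- oil_bottle: small green bottle with a red cap, 38 mm across, 100 mm tall, standing beyond the boxes; origin centre of its underside; bystander
- torch: black torch standing on its head, 38 mm across at the foot, 125 mm tall, to the left of the boxes; origin centre of its underside; bystander
- grease_can: bare metal can, 100 mm across, 150 mm tall, to the right of the boxes; origin centre of its underside; bystander

How it is judged (in metres and radians):
On the way, in this order (a step that is already met when the one before it is completed fails the run):
1. the battery hatch is pressed in by the fingers (joint below -0.035 rad), on its ribs (within 40 mm of the press point, seen from above) (value of joint battery_hatch below -0.035 rad and contact force between the fingers and battery_hatch above 1 N and horizontal distance between the grasp point and battery_hatch_press below 0.04 m), for 0.02 s.
2. it has popped open (beyond 1.0 rad) and stays so for 1.5 s with nothing touching it (value of joint battery_hatch above 1 rad and contact force between each of the arm, the fingers and battery_hatch below 0.1 N), for 1.5 s.
At the end, for the whole second after the job is handed in: the battery hatch stands open beyond 1.0 rad and at rest, the fuse hatch is shut (below 0.05 rad), the battery box stands level within 25 mm and the fuse box within 15 mm of where it was (value of joint battery_hatch above 1 rad and velocity of joint battery_hatch between -0.1 and 0.1 rad/s and value of joint fuse_hatch below 0.05 rad and distance of battery_box from where it was at the start of the episode below 0.025 m and angle between battery_box's own z axis and vertical below 0.05 rad and distance of fuse_box from where it was at the start of the episode below 0.015 m); the robot touches nothing.
It fails at once if the popped battery hatch is pushed back towards shut (closing faster than 0.5 rad/s under the robot's push, beyond 0.15 rad open) (value of joint battery_hatch above 0.15 rad and velocity of joint battery_hatch below -0.5 rad/s and contact force between any of the fingers, the arm and battery_hatch above 0.5 N).
It fails at once if the battery box or its hatch is touched again after the hatch has swung up (beyond 1.15 rad) (value of joint battery_hatch above 1.15 rad and contact force between any of the fingers, the arm and battery_box above 1 N).
It fails at once if the battery box is lifted (12 mm) or shifted (40 mm) or tipped (height (world z) of battery_box above 0.012 m or distance of battery_box from where it was at the start of the episode above 0.04 m or angle between battery_box's own z axis and vertical above 0.15 rad).
It fails at once if the fuse hatch pops or the fuse box is shifted (25 mm) (value of joint fuse_hatch above 0.15 rad or distance of fuse_box from where it was at the start of the episode above 0.025 m).
It fails at once if a bystander is moved by more than 25 mm (distance of any of screwdriver, oil_bottle, torch, grease_can from where it was at the start of the episode above 0.025 m).
It also fails if it takes over 34 s, if anything falls off the work surface, if the arm or the gripper's body presses on something with over 40 N, if the wrist force passes 120 N, or if a joint passes its speed limit or range.

### The arm

A 6-joint arm with a two-finger parallel gripper is mounted at the origin on the work surface. World frame = base frame: x ahead of the robot, y to its left, z up, the work surface at z = 0. Lengths are in m, angles in degrees, forces in N, time in s.
With the tool pointing down it reaches from about 0.4 to 0.825 m from the base axis. Payload 7 kg.
Tool frame: the origin (TCP) lies at the very end of the fingers, on their centre line; the grasp point (between the pads) lies 19 mm behind it; y points along the fingers, x is the direction in which the jaws open and shut, and the axes are right-handed (so a half turn about y gives the same grasp; the last joint's range is limited). The gripper opens to 88 mm and grips with 3 to 60 N. Pads are 19 mm wide; open, the fingers measure 130 mm over their backs; the gripper's body (78 mm by 193 mm) begins 47 mm behind the grasp point.
Start: joints at [-55.571, 20.546, 0.682, 0, -70.136, -16.507], TCP at [0.208, -0.642, 0.227] pointing down, gripper open.
Joint ranges: [-176.03, 176.03], [-82.01, 121.73], [-58.28, 71.71], [-173.87, 95.51], [-174.79, -0.11], [-173.66, 173.66]. Speed limits (degrees/s): [136.94, 136.94, 172.46, 180, 180, 180].

### API

Orientations are given as [roll, pitch, yaw] about the fixed x, y, z axes, in that order (R = Rz(yaw) Ry(pitch) Rx(roll)).
In Python, from plant import ctrl gives the robot as it stands.
- The arm moves only by the shell command python3 -m crank 'ROWS'. ROWS is JSON, a list that holds one entry, the list of rows, each a list of 5 numbers: the closure, from -1 (fully open) to 1 (shut), then the shift along the tool's x, y, z in mm, then the turn about the tool's y in rad. In form: [[[claw, x, y, z, turn], ...]]. A call has 1 to 12 rows; each row is the pose to reach, as a shift and turn from the pose commanded when the call began, along the tool's axes at that moment; what a row does not reach only later rows make up. A row lasts 1/8 s, in which the tool goes at most 62.5 mm and 10.7 degrees, less where a joint would pass 70% of its speed; a pose out of reach is approached as far as the arm can. A call with a gripper value outside its range is refused whole. The fingers move at their own pace and stop on an object; the grip force is fixed at half the most. Time passes only in rows, so rows that repeat a pose let the fingers close. It gives the time, the measured TCP pose, the force and the opening at its end, in the units of the state.
- ctrl.get_obs(): the state, without advancing time (a new reading comes with each control period).
- ctrl.snapshot(name): name is "scene" or "top"; returns the picture (420x560x3 uint8, red, green, blue); there is no depth.
- ctrl.camera_model(name): a dict with "fx", "fy", "cx", "cy" (pixels), "origin" and "orientation" of the camera in the world. Camera axes: x right, y down, z forward; pixel columns grow to the right and rows downward; lengths in m; the calibration is good to about 2 mm. A picture is of the moment at which its call begins. camera_model takes no time and is no camera call.
- ctrl.close_job(): hands the job in, once; it reports no verdict.
Trained networks look in the newest picture that a camera, given by its name, has taken for a name from the list of things; names that differ only in an ending like _2 or _b are one class to them, and where a whole thing is asked for, a point or a joint stands for the part that bears it (a point fixed in the world has none). Each returns a list of dicts, best first, with "confidence" (0 to 1); they miss things now and then, are a little off and sometimes report something else, mostly with a low value. They report only what shows in the picture. A call takes as long as a camera call.
- ctrl.find_in(camera, name): "extent" ([left, top, width, height] in pixels, round what is visible of it).
The state is a dict: "clock": time; "joint_pos": joint angles; "qvel": joint speeds; "tau": joint torques, N m; "tool_pos": TCP position; "orientation": TCP orientation; "force": force on the tool from outside, world axes, zero at the start; "moment": the same for the moment, N m; "opening": finger opening in m.
Only numpy, scipy, OpenCV 4.12 (cv2) and the standard library are available. Lean on these libraries where they do the work, as an engineer would, in place of code of your own. Each camera call takes 0.05 s, during which the arm holds its last target.

## Working session

There is one attempt and no reset: what is moved stays moved. The work goes in short steps, Python scripts to look and compute and a shell command to move; the robot and the scene stay as the last step left them, time stands still between calls to the robot, and variables do not carry over. Pictures are saved under pics/ and viewed, and the job is handed in when it is done.

```bash
mkdir -p pics; ls
python3 - <<'E'
from plant import ctrl
import cv2
o=ctrl.get_obs()
print({k:o[k] for k in('clock','tool_pos','orientation','force','opening')})
for c in('scene','top'):
    p=ctrl.snapshot(c); cv2.imwrite(f'pics/{c}0.png',cv2.cvtColor(p,cv2.COLOR_RGB2BGR)); print(c,ctrl.camera_model(c))
    for n in('battery_box','battery_hatch_press','fuse_box'):
        print(n,[(d['extent'],round(d['confidence'],2)) for d in ctrl.find_in(c,n)][:3])
E
```

```text
pics
{'clock': 0.0, 'tool_pos': array([ 0.2075494 , -0.64177635,  0.22560799]), 'orientation': array([-8.99918719e+01, -9.56613606e-02,  1.07915893e+02]), 'force': array([ 0.52930927,  0.5831757 , -0.36800034]), 'opening': 0.08739607346980789}
scene {'fx': 545.3087909001149, 'fy': 545.3087909001149, 'cx': 281.2203537675371, 'cy': 207.19213442535363, 'origin': array([ 1.31086911, -0.830554  ,  1.08368821]), 'orientation': array([-1.33469055e+02,  3.27694032e-02,  3.88396862e+01])}
battery_box [([189.1, 209.2, 68.9, 67.4], 0.93)]
battery_hatch_press [([201.4, 212.1, 42.6, 41.4], 0.92)]
fuse_box [([267.0, 164.9, 63.3, 45.2], 0.91)]
top {'fx': 492.7869609417951, 'fy': 492.7869609417951, 'cx': 286.72937099770365, 'cy': 217.37840035017285, 'origin': array([0.56118786, 0.01037905, 1.2876352 ]), 'orientation': array([-176.63735146,   -1.52215084,  -90.46594924])}
battery_box [([302.4, 200.8, 74.9, 79.0], 0.82)]
battery_hatch_press [([316.4, 216.4, 52.0, 48.9], 0.91)]
fuse_box [([190.9, 195.9, 58.0, 74.6], 0.6)]
```

View pics/scene0.png

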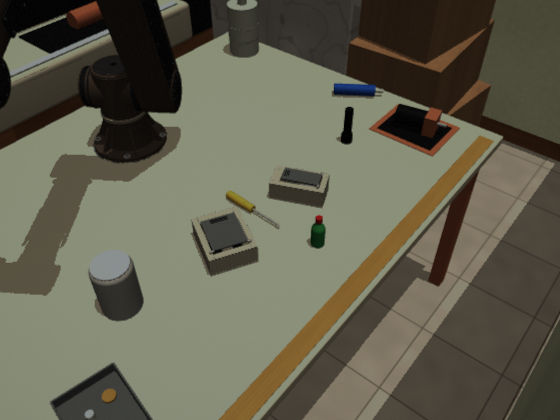

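View pics/top0.png

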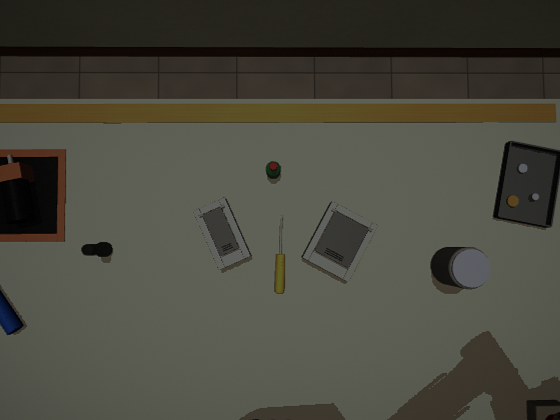

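Run:
```python
import cv2
p=cv2.imread('pics/top0.png')[180:300,170:400]
cv2.imwrite('pics/topz.png',cv2.resize(p,None,fx=3.4,fy=3.4,interpolation=cv2.INTER_CUBIC))
p=cv2.imread('pics/scene0.png')[150:290,170:350]
cv2.imwrite('pics/scenez.png',cv2.resize(p,None,fx=4,fy=4,interpolation=cv2.INTER_CUBIC))
```

```text
(no output)
```

View pics/topz.png

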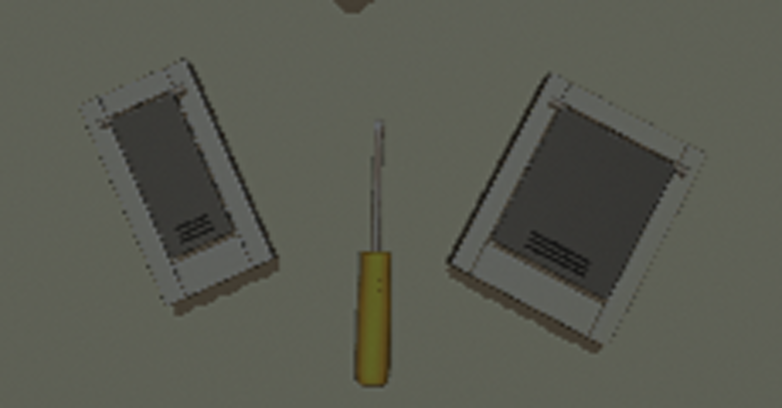

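View pics/scenez.png

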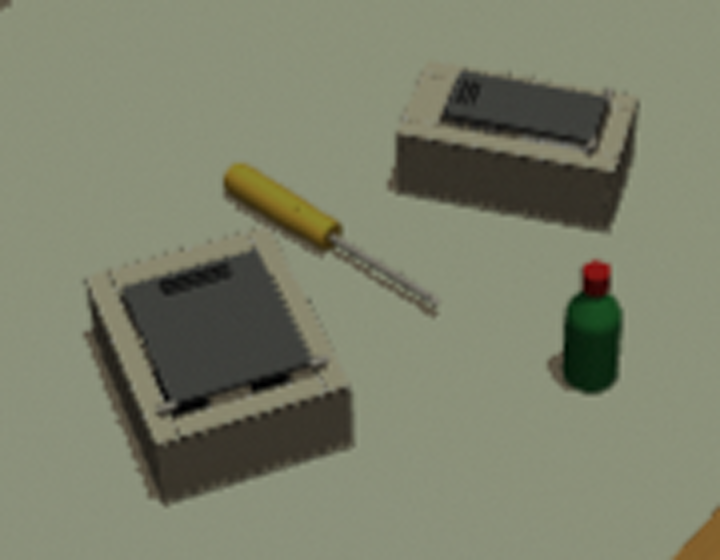

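The top view shows the wider box on the right, with its ribs at about (335,254) px, the free edge towards the robot and the hinge away from it. The top crop gives hatch corners at about (490,240), (605,300), (680,170) and (557,105). I'll fit the pose from those and check it against both cameras.

```bash
cat > h.py <<'E'
import numpy as np
from scipy.spatial.transform import Rotation as R
from plant import ctrl
def rot(o): return R.from_euler('xyz',o,degrees=True).as_matrix()
def ray(c,uv,z):
    m=ctrl.camera_model(c); d=rot(m['orientation'])@np.array([(uv[0]-m['cx'])/m['fx'],(uv[1]-m['cy'])/m['fy'],1])
    return m['origin']+d*(z-m['origin'][2])/d[2]
def proj(c,p):
    m=ctrl.camera_model(c); q=rot(m['orientation']).T@(np.array(p)-m['origin'])
    return np.array([m['fx']*q[0]/q[2]+m['cx'],m['fy']*q[1]/q[2]+m['cy']])
E
python3 - <<'E'
from h import *
import cv2
T=lambda p:(np.array(p)/3.4+[170,180]-[.35,.35]); S=lambda p:np.array(p)/4+[170,150]-[.35,.35]
P={}
for c,f,pts,rib in(('top',T,[(490,240),(605,300),(680,170),(557,105)],(559,254)),('scene',S,[(255,250),(122,292),(172,402),(312,362)],(196,278))):
    w=np.array([ray(c,f(p),.071) for p in pts]); r=ray(c,f(rib),.071)
    print(c,np.round(w[:,:2],3).tolist(),'edges',np.linalg.norm(np.roll(w,-1,0)-w,axis=1).round(3))
    ax=(w[2]+w[3]-w[0]-w[1]); ax/=np.linalg.norm(ax); fm=(w[0]+w[1])/2
    print('centre',w.mean(0).round(4),'yaw',np.degrees(np.arctan2(ax[1],ax[0])).round(1),'press',(fm+.012*ax).round(4),'from centre',(w.mean(0)-.043*ax).round(4),'ribs',r.round(4))
o=ctrl.get_obs(); Rt=rot(o['orientation']); print(o['tool_pos'],Rt.round(3))
E
```

```text
top [[0.551, -0.089], [0.507, -0.172], [0.601, -0.228], [0.649, -0.139]] edges [0.094 0.11  0.102 0.11 ]
centre [ 0.5767 -0.1568  0.071 ] yaw -29.0 press [ 0.5392 -0.136   0.071 ] from centre [ 0.5391 -0.1359  0.071 ] ribs [ 0.5402 -0.1387  0.071 ]
scene [[0.553, -0.094], [0.512, -0.178], [0.605, -0.227], [0.65, -0.147]] edges [0.093 0.105 0.092 0.111]
centre [ 0.5799 -0.1615  0.071 ] yaw -28.2 press [ 0.5429 -0.1416  0.071 ] from centre [ 0.5421 -0.1411  0.071 ] ribs [ 0.5405 -0.138   0.071 ]
[ 0.20763669 -0.64216605  0.22641063] [[-0.308 -0.    -0.951]
 [ 0.951  0.    -0.308]
 [ 0.    -1.     0.   ]]
```

Both cameras agree within about 4 mm: press point about (0.541, -0.138, 0.071), box yaw about -28.5°. The edge lengths come out close to 95 x 110 mm. I'll shut the fingers and carry them level at z 0.226, above the can, to a point over the press point, with the jaws along the hinge line (turn +0.81).

```bash
python3 -m crank '[[[1,15,0,-19,0.06],[1,53,0,-66,0.13],[1,98,0,-123,0.22],[1,143,0,-179,0.32],[1,188,0,-236,0.42],[1,233,0,-292,0.52],[1,278,0,-349,0.62],[1,320,0,-401,0.71],[1,352,0,-441,0.77],[1,370,0,-464,0.81],[1,377,0,-472,0.81],[1,377,0,-472,0.81]]]'
python3 - <<'E'
from h import *
import cv2
o=ctrl.get_obs();p=o['tool_pos'];Rt=rot(o['orientation']);print(o['clock'],p,o['opening'],o['force'],o['joint_pos'].round(1) if hasattr(o['joint_pos'],'round') else o['joint_pos'],'\n',Rt.round(3))
print('shift mm',(Rt.T@(np.array([.541,-.138,.095])-p)*1e3).round(1))
for c in('top','scene'):
    cv2.imwrite(f'pics/{c}1.png',cv2.resize(cv2.cvtColor(ctrl.snapshot(c),cv2.COLOR_RGB2BGR)[100:320,140:420],None,fx=2.6,fy=2.6))
E
```

```text
clock: 1.9
tool_pos: [0.5412, -0.1372, 0.2264]
orientation: [-90.0, 0.0, 61.6]
force: [0.1, -1.0, -0.5]
opening: 0.0007
1.9 [ 0.54118349 -0.1372321   0.22636084] 0.0006802573728087126 [ 0.10601728 -0.98804685 -0.47473347] [   5.9    9.6  -14.2   -0.   -66.2 -124.2] 
 [[ 0.475 -0.    -0.88 ]
 [ 0.88  -0.     0.475]
 [-0.    -1.     0.   ]]
shift mm [ -0.7 131.4  -0.3]
```

View pics/scene1.png

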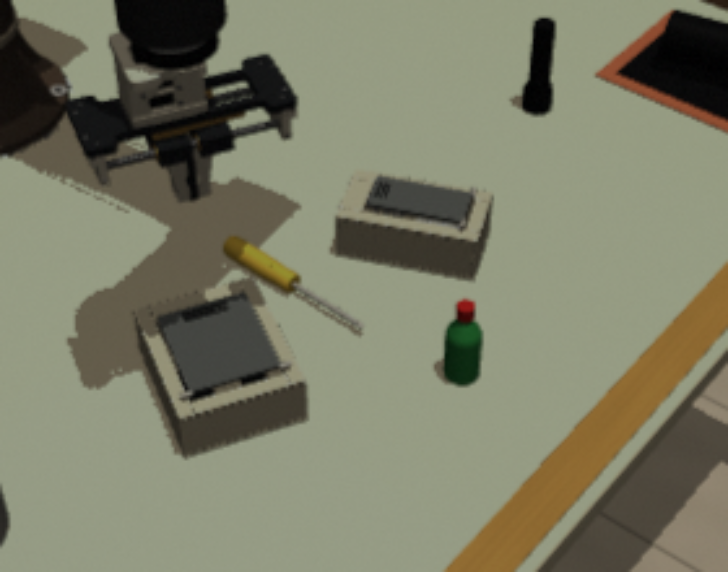

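The scene view shows the shut fingers hovering on the robot side of the battery hatch. The gripper's long side runs along the hinge line and everything else is undisturbed. Descending to z = 0.080.

```bash
python3 -m crank '[[[1,0,30,0,0],[1,0,80,0,0],[1,0,120,0,0],[1,0,140,0,0],[1,0,146,0,0],[1,0,146,0,0],[1,0,146,0,0]]]'
python3 - <<'E'
from h import *
import cv2
for c in('top','scene'):
    cv2.imwrite(f'pics/{c}2.png',cv2.resize(cv2.cvtColor(ctrl.snapshot(c),cv2.COLOR_RGB2BGR)[170:290,170:390],None,fx=3.5,fy=3.5))
E
```

```text
clock: 2.88
tool_pos: [0.5414, -0.1386, 0.0818]
orientation: [-90.1, -0.1, 61.5]
force: [-0.4, 0.1, 0.2]
opening: 0.0007
```

View pics/scene2.png

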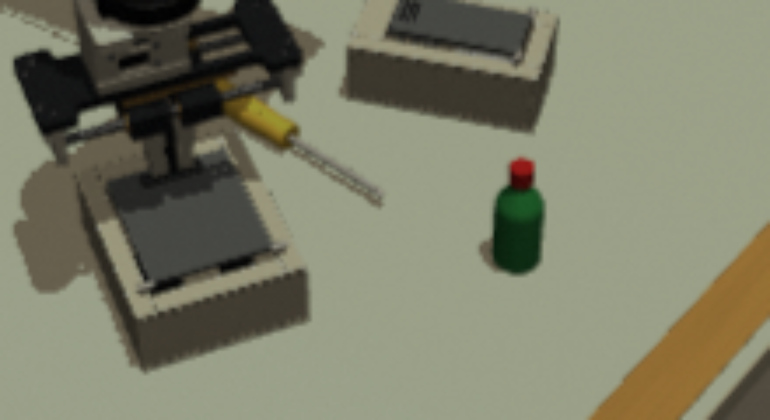

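View pics/top2.png

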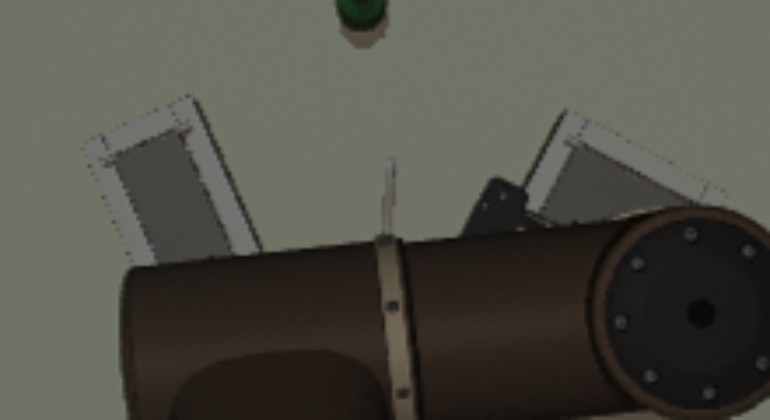

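In the scene view the fingertips, at about (178,172) in the crop, sit over the ribs with the body well above the box. Now I'll press gently and watch the force.

```bash
python3 -m crank '[[[1,0,4,0,0],[1,0,8,0,0],[1,0,11,0,0],[1,0,13,0,0],[1,0,13,0,0],[1,0,13,0,0]]]'
```

```text
clock: 3.72
tool_pos: [0.5407, -0.1382, 0.0676]
orientation: [-90.0, 0.0, 61.5]
force: [-0.8, 1.2, 3.0]
opening: 0.0006
```

Contact at about 3 N. Going deeper.

```bash
python3 -m crank '[[[1,0,2,0,0],[1,0,3,0,0],[1,0,3,0,0],[1,0,3,0,0]]]'; python3 -m crank '[[[1,0,1,0,0],[1,0,1,0,0]]]'
```

```text
clock: 4.22
tool_pos: [0.5408, -0.1383, 0.0645]
orientation: [-90.0, -0.0, 61.5]
force: [-1.5, 1.1, 3.0]
opening: 0.0003
clock: 4.47
tool_pos: [0.5408, -0.1383, 0.064]
orientation: [-90.0, 0.0, 61.5]
force: [-4.0, 1.8, 9.0]
opening: 0.0004
```

Force jumped to 9 N, so the hatch is at its stop and past the latch. I'll add a hair more depth, then draw back up and towards the robot (+z tool), faster than the hatch rises.

```bash
python3 -m crank '[[[1,0,0.5,0,0],[1,0,0.5,0,0],[1,0,-12,2,0],[1,0,-45,20,0],[1,0,-85,55,0],[1,0,-120,90,0],[1,0,-140,105,0],[1,0,-145,110,0],[1,0,-145,110,0],[1,0,-145,110,0],[1,0,-145,110,0],[1,0,-145,110,0]]]'
python3 - <<'E'
from h import *
import cv2
for c in('scene',):
    cv2.imwrite(f'pics/{c}3.png',cv2.resize(cv2.cvtColor(ctrl.snapshot(c),cv2.COLOR_RGB2BGR)[130:290,150:390],None,fx=3.2,fy=3.2))
E
```

```text
clock: 5.98
tool_pos: [0.4441, -0.086, 0.2079]
orientation: [-89.9, 0.1, 61.5]
force: [0.7, 0.4, 0.5]
opening: 0.0003
```

View pics/scene3.png

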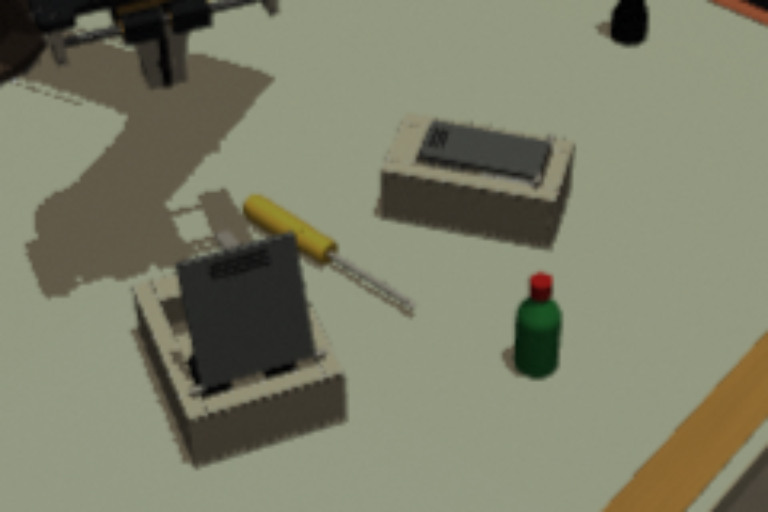

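The hatch is up, with its free edge at about (240,250) in the crop, and the fingers are well clear at about (163,70). Holding still for 3 s to watch it.

```bash
python3 -m crank '[[[1,0,0,0,0],[1,0,0,0,0],[1,0,0,0,0],[1,0,0,0,0],[1,0,0,0,0],[1,0,0,0,0],[1,0,0,0,0],[1,0,0,0,0],[1,0,0,0,0],[1,0,0,0,0],[1,0,0,0,0],[1,0,0,0,0]]]'
python3 - <<'E'
from h import *
import cv2
cv2.imwrite('pics/scene4.png',cv2.resize(cv2.cvtColor(ctrl.snapshot('scene'),cv2.COLOR_RGB2BGR)[130:290,150:390],None,fx=3.2,fy=3.2))
E
python3 -m crank '[[[1,0,0,0,0],[1,0,0,0,0],[1,0,0,0,0],[1,0,0,0,0],[1,0,0,0,0],[1,0,0,0,0],[1,0,0,0,0],[1,0,0,0,0],[1,0,0,0,0],[1,0,0,0,0],[1,0,0,0,0],[1,0,0,0,0]]]'
python3 - <<'E'
from h import *
import cv2
cv2.imwrite('pics/scene5.png',cv2.resize(cv2.cvtColor(ctrl.snapshot('scene'),cv2.COLOR_RGB2BGR)[130:290,150:390],None,fx=3.2,fy=3.2))
d=cv2.absdiff(cv2.imread('pics/scene4.png'),cv2.imread('pics/scene5.png'))
print('moved px',(d[180:,100:].max(2)>40).sum())
# expected free-edge midpoint at angles
c=np.array([.5783,-.159]);y=np.radians(-28.5);x=np.array([np.cos(y),np.sin(y)]);b=c-x*.005
for a in(.9,1.0,1.25):
    q=b+x*(.06-.11*np.cos(a)); s=proj('scene',[*q,.067+.11*np.sin(a)]); print(a,((s-[150,130])*3.2).round())
E
```

```text
clock: 7.52
tool_pos: [0.4441, -0.0858, 0.2085]
orientation: [-90.0, 0.0, 61.5]
force: [1.0, -1.3, -0.9]
opening: -0.0
clock: 9.07
tool_pos: [0.4441, -0.0858, 0.2086]
orientation: [-90.0, -0.0, 61.5]
force: [0.9, 0.1, 0.4]
opening: 0.0003
moved px 0
0.9 [223. 235.]
1.0 [225. 237.]
1.25 [234. 246.]
```

View pics/scene5.png

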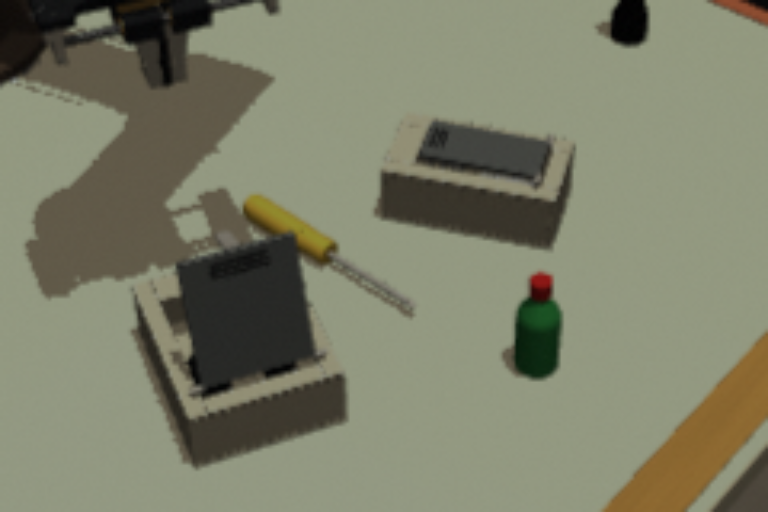

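The hatch stands still. Its free-edge midpoint at about (237,247) matches the 1.25 rad prediction of (234,246). The boxes, bottle and screwdriver are in place and the fuse hatch is shut. Handing in.

Run:
```python
from plant import ctrl
print(ctrl.close_job(), ctrl.get_obs()['clock'])
```

```text
the job is handed in; nothing more can be done
the job is handed in; nothing more can be done
```

The battery hatch is open and the job is handed in. I pressed it once on the ribs with the shut fingertips, until it reached its stop at about 9 N. I then drew back up and towards the robot, and it popped up by itself.

- **Hatch:** I held the arm still and clear for 3 s. Between pictures about 1.5 s apart nothing around the hatch moved. Its free edge is where I would expect it at about 1.25 rad.
- **Surroundings:** In the last scene picture the fuse hatch is shut, and the boxes, screwdriver, bottle and torch look unmoved. The grease can was outside the final crops, so I did not check it again. The gripper passed over that area about 7 cm above the can's height.
- **Time:** The clock read about 9 s at the last check.

No check failed. The two cameras differed by about 4 mm on the press point, well inside the 40 mm allowed.

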